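Undo the fan's spinner nut, thread hand unknown

TASK

Take the grey spinner nut off the desk fan that lies on its back, and stand it right way up in the empty steel parts tray, setting it down rather than dropping it. Nobody knows whether this thread is left- or right-hand: feel gently for the way that loosens it and never force it the way that tightens, or the plastic thread breaks. Leave the other things on the bench where they are, and do not push hard on the fan.

Things in the scene. Friction and masses are not known exactly. Their poses are not given: they have to be found in the camera images.
- nut: The fan's grey plastic spinner nut: round skirt 47 mm across, 30 mm tall, with an upright grip bar on top, 55 mm tall in all, 60 g. Origin: centre of its underside, which starts 86 mm above the bench; z up, x along the bar. It starts screwed down on the fan's shaft, bar along the fan's x axis within 0.05 rad.
- nut_grip (a point): Middle of the nut's grip bar, 42.5 mm above the nut's underside. The bar is 40 mm long (nut x), 14 mm wide (nut y) and 25 mm tall, from 30 to 55 mm above the underside.
- fan_thread (a point): Point on the fan's shaft at its coarse two-start thread, 93.5 mm above the bench; hand UNKNOWN. Loosening: a spring washer makes the nut turn stiffly, up to 0.3 N m; it climbs 11 mm per turn and is clear of the thread from 1.25 to 2.2 rad after its start, then lifts straight off. Tightening: it meets a hard stop within 0.2 rad and the torque climbs steeply; the thread breaks at about 1 N m.
- fan: Desk fan fixed on its back, front guard off, shaft straight up. Origin: on the shaft axis at bench level. Wire rear guard 216 mm across, rim 53 mm high; five white blades out to 95 mm radius, 59 to 81 mm high; white hub 60 mm across, top at 80 mm. Blades and shaft are locked.
- motor_1: One of two fixed motors: steel can 68 mm across, 58 mm tall, shaft up to 104 mm. Origin: centre of its underside. One sits inside the fan under the nut, the other is a bare spare standing about 200 mm beside it; which is which changes from start to start. One has a left-hand thread, one a right-hand.
- motor_2: The other motor, same outside sizes as motor_1, but its thread runs the other way; fixed.
- tray: Loose open steel parts tray, empty, 130 (its x) x 100 (its y) x 25 mm high, walls and floor 4 mm thick; origin: centre of its underside, 0.6 kg.
- screwdriver: screwdriver with black handle, lying flat; bystander. Leave it alone.
- spanner: steel open-ended spanner lying flat; bystander. Leave it alone.
- disc_case: black flat disc case, 142 x 125 x 10; bystander. Leave it alone.
- tape_roll: cardboard-brown ring, 100 across, 24 high; bystander. Leave it alone.
- jar: small jar, 60 across, 70 high; bystander. Leave it alone.
- carton: cardboard box 90 x 130 x 60; bystander. Leave it alone.
Things that resemble listed ones, but are neither listed nor needed, are in the scene too. Leave any red or yellow look-alike of the nut alone.

How it is judged:
By the outcome, as a careful person would: the job done as asked, in the order asked, and still so for the second after the job is handed in, with the robot touching nothing.
It also fails if it takes over 61 s, if anything falls off the work surface, if the arm or the gripper's body presses on something with over 40 N, if the wrist force passes 120 N, or if a joint passes its speed limit or range.

ROBOT

A 6-joint arm with a two-finger parallel gripper is mounted at the origin on the work surface. World frame = base frame: x ahead of the robot, y to its left, z up, the work surface at z = 0. Lengths are in m, angles in degrees, forces in N, time in s.
With the tool pointing down it reaches from about 0.325 to 0.9 m from the base axis. Payload 6.1 kg.
Tool frame: the origin (TCP) lies on the centre line of the jaws, within the pads' length; the fingertips stand 14 mm ahead of it and the grasp point (between the pads) lies 5 mm behind it (nose_length is the distance from the TCP to the fingertips, in m); z points along the fingers, y is the direction in which the jaws open and shut (so a half turn about z gives the same grasp; the last joint's range is limited). The gripper opens to 85 mm and grips with 20 to 120 N. Pads are 22 mm wide; open, the fingers measure 114 mm over their backs; the gripper's body (76 mm by 85 mm) begins 54 mm behind the grasp point. The pads swing forward as they close: fully open they stand 13 mm farther back than shut.
Start: joints at [66.629, 12.628, 87.462, -0, 79.91, -7.225], TCP at [0.174, 0.6, 0.245] pointing down, gripper open.
Joint ranges: [-170.65, 170.65], [-52.31, 119.04], [5.05, 147.46], [-71.25, 251.25], [11.57, 151.72], [-153.62, 153.62]. Speed limits (degrees/s): [147.25, 147.25, 172.46, 180, 180, 180].

INTERFACE

Orientations are given as [roll, pitch, yaw] about the fixed x, y, z axes, in that order (R = Rz(yaw) Ry(pitch) Rx(roll)).
In Python, from rig import read_state, read_camera, camera_info, job_done, nose_length gives the robot as it stands.
- The arm moves only by the tool play_rows, never from a script. Its argument "increments" is a list of rows, each a list of 4 numbers: the shift along the tool's x, y, z in units of 40 mm (1.0 is 40 mm), then the turn about the tool's z in units of 5 degrees (1.0 is 5 degrees). In form: [[x, y, z, roll], ...]. A call has 1 to 20 rows; each row shifts and turns the commanded pose from where the row before left it, along the tool's axes as they then stand; what a row does not reach is not made up. A row lasts 1/8 s, in which the tool goes at most 62.5 mm and 10.7 degrees, less where a joint would pass 70% of its speed; a pose out of reach is approached as far as the arm can. A call is refused whole if a number of a shift passes 1 or a number of a turn 1, either way. A call with a gripper value outside its range is refused whole. "fingers" is the opening, from 0 (shut) to 1 (fully open), set as the call begins (left out, the last holds). The fingers move at their own pace and stop on an object; "newtons" is the grip in N (left out, the last holds). Time passes only in rows, so rows that do not move let the fingers close. It gives the time, the measured TCP pose, the force and the opening at its end, in the units of the state.
- read_state(): the state, without advancing time (a new reading comes with each control period).
- read_camera(name): name is "side" or "top" or "wrist"; returns the picture (384x512x3 uint8, blue, green, red); there is no depth.
- camera_info(name): a dict with "fx", "fy", "cx", "cy" (pixels), "extrinsics" (4x4, takes a point from world to camera coordinates). Camera axes: x right, y down, z forward; pixel columns grow to the right and rows downward; lengths in m; the calibration is good to about 2 mm. A picture is of the moment at which its call begins: read the wrist's pose just before it. camera_info takes no time and is no camera call; for the wrist camera it gives the pose at the moment of the call.
- job_done(): hands the job in, once; it reports no verdict.
The state is a dict: "time_s": time; "q": joint angles; "qd": joint speeds; "joint_efforts": joint torques, N m; "ee_pos": TCP position; "tcp_rot": TCP orientation; "contact_force": force on the tool from outside, world axes, zero at the start; "ft_torque": the same for the moment, N m; "width": opening from 0.0 (shut) to 1.0 (fully open).
Only numpy, scipy, OpenCV 4.12 (cv2) and the standard library are available. Lean on these libraries where they do the work, as an engineer would, in place of code of your own. Each camera call takes 0.05 s, during which the arm holds its last target. There are 200 camera calls.

## Working session

There is one attempt and no reset: what is moved stays moved. The work goes in short steps, Python scripts to look and compute and a tool call to move; the robot and the scene stay as the last step left them, time stands still between calls to the robot, and variables do not carry over. Pictures are saved under pics/ and viewed, about 8 in all and at most 12, crops included, and the job is handed in when it is done.

Besides the shell and the picture viewer there is one more tool, called in YAML: its name, and indented under it one key for each argument. play_rows: Moves the arm, as the interface text tells. Its arguments: {"type":"object","properties":{"increments":{"type":"array"},"fingers":{"type":"number"},"newtons":{"type":"number"}},"required":["increments"]}

```bash
mkdir -p pics; cat > h.py <<'E'
import numpy as np, cv2
from rig import *
def snap(n,f):
    i=camera_info(n); im=read_camera(n); cv2.imwrite('pics/'+f,im); return im,i
def ray(i,u,v):
    E=np.array(i["extrinsics"]); R=E[:3,:3]; t=E[:3,3]
    return -R.T@t, R.T@np.array([(u-i["cx"])/i["fx"],(v-i["cy"])/i["fy"],1])
def onz(i,u,v,z):
    o,d=ray(i,u,v); return o+d*(z-o[2])/d[2]
def proj(i,p):
    E=np.array(i["extrinsics"]); c=E[:3,:3]@np.array(p)+E[:3,3]
    return np.array([i["fx"]*c[0]/c[2]+i["cx"],i["fy"]*c[1]/c[2]+i["cy"]])
E
python3 - <<'E'
from h import *
a,i=snap('top','top0.png');b,j=snap('side','side0.png')
for k in (i,j):
    print(k["fx"],ray(k,256,192))
print(read_state(), nose_length)
E
```

```text
349.1667992901058 (array([ 0.45349269, -0.01874066,  1.30719806]), array([ 0.10884023,  0.01565679, -0.99397182]))
371.93853344517976 (array([ 0.12493432, -0.89917104,  0.82247136]), array([ 0.35208132,  0.73385576, -0.58119028]))
{'time_s': 0.1, 'q': array([ 6.66310399e+01,  1.26713227e+01,  8.75218172e+01, -6.92133605e-04,
        7.99131739e+01, -7.22566803e+00]), 'qd': array([-0.14870579, -0.00675937, -0.1264212 , -0.02862067, -0.08901896,
       -0.0765444 ]), 'joint_efforts': array([ 1.21201087e-03, -4.98249364e+01, -3.90546191e+01, -2.13449625e-04,
        5.73341909e-03,  3.13794055e-05]), 'ee_pos': array([0.17356687, 0.59983596, 0.24427808]), 'tcp_rot': array([-1.79894445e+02, -1.26960972e-02,  1.63856818e+02]), 'contact_force': array([ 0.13005146, -0.3916553 , -0.43605725]), 'ft_torque': array([-0.00474019, -0.02135888, -0.0058203 ]), 'width': 1.0013699259970135} 0.014
```

View pics/top0.png

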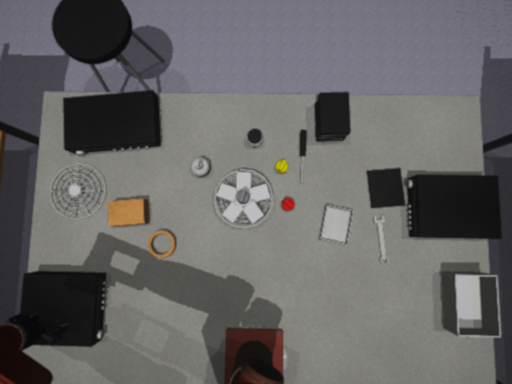

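View pics/side0.png

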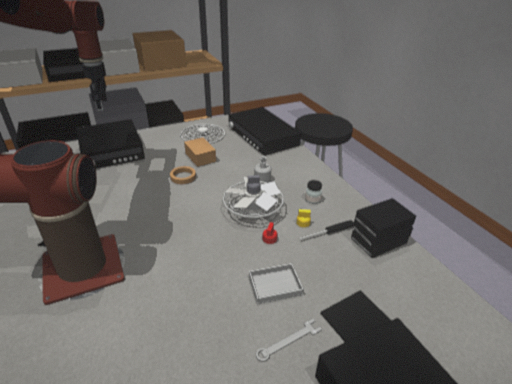

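The top view shows the fan at about (243,197) with the grey nut at its centre. The tray is at (336,223), the spare motor at (201,166), and the red and yellow look-alikes at (288,204) and (282,166).

```bash
python3 - <<'E'
from h import *
a=cv2.imread('pics/top0.png');i=camera_info('top');b=cv2.imread('pics/side0.png');j=camera_info('side')
print('fan',onz(i,243.5,197.5,.053),'nuttop',onz(i,243,196,.14))
# fan rim: bright pixels circle
g=cv2.cvtColor(a,cv2.COLOR_BGR2GRAY)
roi=g[175:260,310:365]; m=(roi>165).astype('uint8')*255
m=cv2.morphologyEx(m,cv2.MORPH_CLOSE,np.ones((3,3)))
c=max(cv2.findContours(m,0,2)[0],key=cv2.contourArea); r=cv2.minAreaRect(c); print(r)
for p in cv2.boxPoints(r): print(onz(i,p[0]+310,p[1]+175,.025))
print('tray',onz(i,r[0][0]+310,r[0][1]+175,.025))
z=np.hstack([cv2.resize(a[155:240,200:285],(400,400),interpolation=2),cv2.resize(b[155:235,215:295],(400,400),interpolation=2)])
cv2.imwrite('pics/z1.png',z)
E
```

```text
fan [0.57010301 0.0457697  0.053     ] nuttop [0.56704676 0.04308957 0.14      ]
((25.18456268310547, 49.12080764770508), (22.534164428710938, 29.949003219604492), 10.007980346679688)
[ 0.43403746 -0.23903661  0.025     ]
[ 0.54146008 -0.25837465  0.025     ]
[ 0.52856504 -0.33901894  0.025     ]
[ 0.42153029 -0.31897916  0.025     ]
tray [ 0.4811394  -0.28885665  0.025     ]
```

View pics/z1.png

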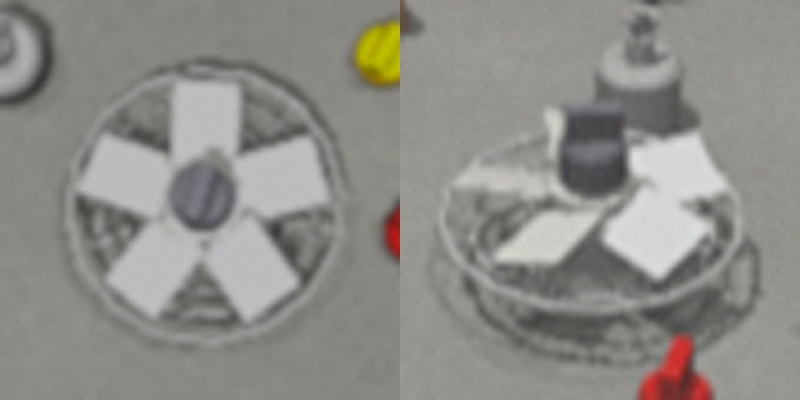

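The nut is upright and grey on the hub, with its bar running roughly up-image and tilted a little to the right. I'll move above it for a wrist look.

play_rows:
  increments:
    - [-0.94,-0.76,-0.1,0]
    - [-0.94,-0.76,-0.1,0]
    - [-0.94,-0.76,-0.1,0]
    - [-0.94,-0.76,-0.1,0]
    - [-0.94,-0.76,-0.1,0]
    - [-0.94,-0.76,-0.1,0]
    - [-0.94,-0.76,-0.1,0]
    - [-0.94,-0.76,-0.1,0]
    - [-0.94,-0.76,-0.1,0]
    - [-0.94,-0.76,-0.1,0]
    - [-0.94,-0.76,-0.1,0]
    - [-0.94,-0.76,-0.1,0]
    - [-0.94,-0.76,-0.1,0]
    - [-0.94,-0.76,-0.1,0]
    - [0,0,0,0]
    - [0,0,0,0]
  fingers: 1
  newtons: 40

```text
time_s: 2.1
ee_pos: [0.5606, 0.0453, 0.3006]
tcp_rot: [180.0, -0.1, 163.8]
contact_force: [0.1, 0.3, 0.1]
width: 0.995
```

```bash
python3 - <<'E'
from h import *
a,i=snap('wrist','w1.png'); print(ray(i,256,192), i["fx"], read_state()["q"])
print(proj(i,[.567,.043,.141]))
b,j=snap('top','top1.png')
cv2.imwrite('pics/w1.png',a)
E
```

```text
(array([0.4963493 , 0.06393575, 0.43059432]), array([ 0.24735775, -0.07164803, -0.96628464])) 345.0917263211724 [-3.37334503e+00  2.29360275e+00  9.28955506e+01  2.05973634e-02
  8.48824893e+01 -7.72544610e+01]
[255.47487096 188.10072206]
```

View pics/w1.png

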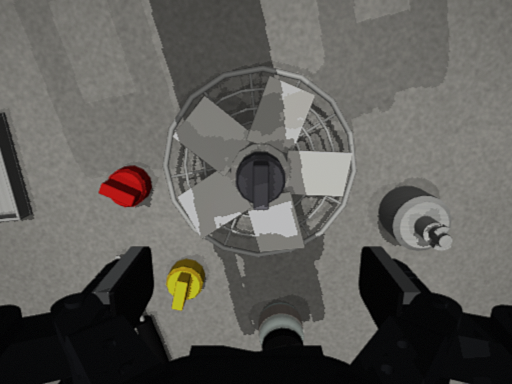

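The nut is at about (261,178), its bar nearly vertical in the image, so it is nearly aligned with tool x. I'll measure it on an enlarged crop.

```bash
python3 - <<'E'
from h import *
a=cv2.imread('pics/w1.png')
c=a[140:222,220:302]
z=cv2.resize(np.clip(c.astype(float)*1.8,0,255).astype('uint8'),None,fx=7,fy=7,interpolation=2)
for k in range(0,82,10): cv2.putText(z,str(220+k),(k*7,8),0,.35,(0,255,255)); cv2.putText(z,str(140+k),(0,k*7+4),0,.35,(0,255,255))
cv2.imwrite('pics/z2.png',z)
E
```

```text
(no output)
```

View pics/z2.png

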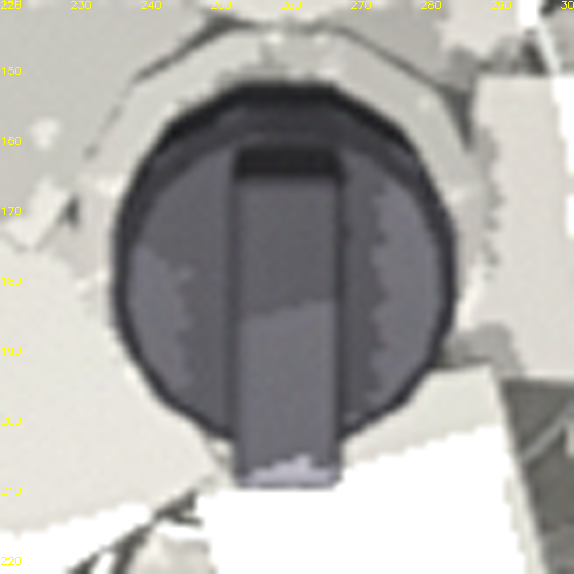

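```bash
python3 - <<'E'
from h import *
from scipy.spatial.transform import Rotation as Ro
i=camera_info('wrist')
P=lambda u,v,z=.141:onz(i,220+u/7,140+v/7,z)
q=[P(237,178),P(338,178),P(339,486),P(235,486)]
c=np.mean(q,0); ax=(q[0]+q[1]-q[2]-q[3])/2
print(c,np.linalg.norm(ax),np.linalg.norm(q[0]-q[1]),np.degrees(np.arctan2(ax[1],ax[0])))
sk=P((113+458)/2,0,.116); print(sk, P(285,290,.116))
s=read_state(); R=Ro.from_euler('xyz',s['tcp_rot'],degrees=True).as_matrix()
print(s['ee_pos'],s['tcp_rot'],R.T@(c-s['ee_pos']))
# tray, empty spot
print(onz(camera_info('top'),335.2,224.1,.025))
E
```

```text
[0.56809965 0.04845271 0.141     ] 0.03932759233212941 0.012287851473849528 164.04185276934635
[0.53120672 0.05907443 0.116     ] [0.56829936 0.04845354 0.116     ]
[0.56041965 0.04607719 0.30093695] [ 1.79993533e+02 -5.22758683e-02  1.63911792e+02] [-0.00686684  0.00439269  0.15993125]
[ 0.48121584 -0.28891317  0.025     ]
```

play_rows:
  increments:
    - [-0.17,0.11,0.6,0]
    - [0,0,0.8,0]
    - [0,0,0.8,0]
    - [0,0,0.8,0]
    - [0,0,0.6,0]
    - [0,0,0.4,0]
    - [0,0,0,0]
    - [0,0,0,0]
  fingers: 0.4
  newtons: 60

```text
time_s: 3.2
ee_pos: [0.5695, 0.0478, 0.1425]
tcp_rot: [180.0, 0.1, 163.9]
contact_force: [0.6, 0.4, 0.0]
width: 0.399
```

```bash
python3 - <<'E'
from h import *
a,i=snap('side','s2.png'); w,_=snap('wrist','w2.png')
print(read_state()['ee_pos'],read_state()['contact_force'])
z=np.hstack([cv2.resize(a[130:220,210:300],(400,400),interpolation=2),cv2.resize(w[80:384,96:416],(400,380))[:,:].copy() if 0 else cv2.resize(w[64:384,96:416],(400,400))])
cv2.imwrite('pics/z3.png',z)
E
```

```text
[0.56976931 0.04751787 0.14279154] [-0.38801589 -0.08541786 -0.06076605]
```

View pics/z3.png

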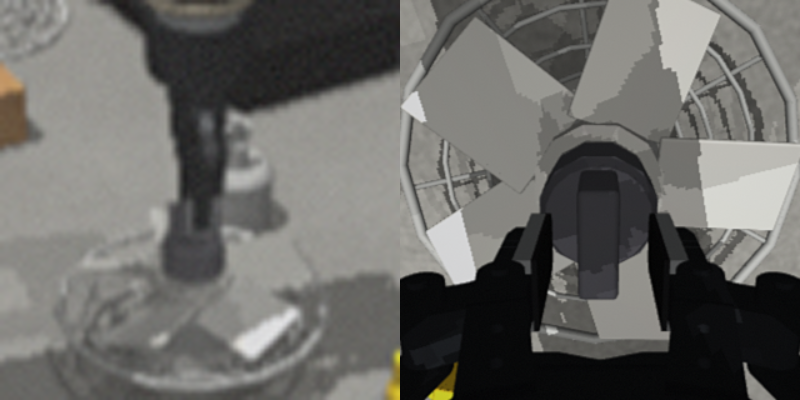

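The bar is centred and aligned between the fingers. I'll go down 8 mm, then close.

play_rows:
  increments:
    - [0,0,0.1,0]
    - [0,0,0.1,0]
    - [0,0,0,0]

```text
time_s: 3.68
ee_pos: [0.5684, 0.0474, 0.1327]
tcp_rot: [-180.0, -0.1, 163.8]
contact_force: [-0.0, -0.1, 0.8]
width: 0.401
```

play_rows:
  increments:
    - [0,0,0,0]
    - [0,0,0,0]
    - [0,0,0,0]
    - [0,0,0,0]
    - [0,0,0,0]
  fingers: 0
  newtons: 60

```text
time_s: 4.3
ee_pos: [0.5688, 0.0473, 0.1334]
tcp_rot: [-180.0, 0.0, 163.9]
contact_force: [-0.7, -1.5, 1.0]
width: 0.15
```

```bash
python3 - <<'E'
from h import *
s=read_state()
for k in ('ee_pos','tcp_rot','contact_force','ft_torque','width','q'):print(k,s[k])
E
```

```text
ee_pos [0.56883414 0.04731847 0.13342652]
tcp_rot [-1.79984736e+02  1.68471051e-03  1.63851131e+02]
contact_force [-0.7040029  -1.54830729  0.95263839]
ft_torque [-0.27198719  0.2722627  -0.03023962]
width 0.15002787026762027
q [-3.15104675e+00  1.13754757e+01  1.01512050e+02 -1.65545971e-02
  6.71142663e+01 -7.69957394e+01]
```

play_rows:
  increments:
    - [0,0,0,0.2]
    - [0,0,0,0.2]
    - [0,0,0,0]

```text
time_s: 4.68
ee_pos: [0.569, 0.0475, 0.1335]
tcp_rot: [180.0, 0.0, 161.8]
contact_force: [-0.9, -2.3, 3.5]
width: 0.148
```

```bash
cat > st.py <<'E'
from h import *
s=read_state()
for k in ('ee_pos','tcp_rot','contact_force','ft_torque','width'):print(k,np.round(s[k],4))
print('q1,q6',s['q'][[0,5]])
E
python3 st.py
```

```text
ee_pos [0.569  0.0475 0.1335]
tcp_rot [1.799963e+02 1.360000e-02 1.618386e+02]
contact_force [-0.9157 -2.3158  3.486 ]
ft_torque [-0.2426  0.3043  0.0428]
width 0.1479
q1,q6 [ -3.14248327 -74.98106409]
```

play_rows:
  increments:
    - [0,0,0,0.2]
    - [0,0,0,0.2]
    - [0,0,0,0]

```text
time_s: 5.05
ee_pos: [0.569, 0.0476, 0.1335]
tcp_rot: [180.0, 0.0, 159.8]
contact_force: [-1.6, 0.8, 3.5]
width: 0.151
```

```bash
python3 st.py
```

```text
ee_pos [0.569  0.0476 0.1335]
tcp_rot [1.799801e+02 2.040000e-02 1.598343e+02]
contact_force [-1.5766  0.8092  3.5358]
ft_torque [-0.039   0.2393  0.0445]
width 0.1507
q1,q6 [ -3.13647828 -72.97633331]
```

play_rows:
  increments:
    - [0,0,0,0.2]
    - [0,0,0,0.2]
    - [0,0,0,0]

```text
time_s: 5.42
ee_pos: [0.5691, 0.0476, 0.1335]
tcp_rot: [180.0, 0.0, 157.8]
contact_force: [-1.6, 0.4, 4.8]
width: 0.149
```

```bash
python3 st.py
```

```text
ee_pos [0.5691 0.0476 0.1335]
tcp_rot [1.799772e+02 2.360000e-02 1.578337e+02]
contact_force [-1.634   0.4176  4.8078]
ft_torque [0.1213 0.1885 0.1099]
width 0.149
q1,q6 [ -3.13818458 -70.97774438]
```

play_rows:
  increments:
    - [0,0,0,0.2]
    - [0,0,0,0.2]
    - [0,0,0,0]

```text
time_s: 5.8
ee_pos: [0.5691, 0.0476, 0.1336]
tcp_rot: [180.0, 0.0, 155.8]
contact_force: [-0.8, 0.1, 5.6]
width: 0.149
```

```bash
python3 st.py
```

```text
ee_pos [0.5691 0.0476 0.1336]
tcp_rot [1.799747e+02 3.110000e-02 1.558303e+02]
contact_force [-0.8276  0.1176  5.6136]
ft_torque [0.0761 0.1889 0.0853]
width 0.149
q1,q6 [ -3.13965554 -68.97518199]
```

play_rows:
  increments:
    - [0,0,0,0.2]
    - [0,0,0,0.2]
    - [0,0,0,0]

```text
time_s: 6.18
ee_pos: [0.5692, 0.0476, 0.1336]
tcp_rot: [180.0, 0.0, 153.8]
contact_force: [-0.3, 0.9, 4.9]
width: 0.149
```

```bash
python3 st.py
```

```text
ee_pos [0.5692 0.0476 0.1336]
tcp_rot [1.799664e+02 3.750000e-02 1.538303e+02]
contact_force [-0.2698  0.8634  4.8567]
ft_torque [0.0912 0.1563 0.0557]
width 0.149
q1,q6 [ -3.13604454 -66.97321048]
```

play_rows:
  increments:
    - [0,0,0,0.2]
    - [0,0,0,0.2]
    - [0,0,0,0.2]
    - [0,0,0,0]

```text
time_s: 6.68
ee_pos: [0.5693, 0.0477, 0.1337]
tcp_rot: [179.9, 0.0, 150.8]
contact_force: [-0.1, 1.1, 5.0]
width: 0.147
```

```bash
python3 st.py
```

```text
ee_pos [0.5693 0.0477 0.1337]
tcp_rot [1.799477e+02 4.950000e-02 1.508309e+02]
contact_force [-0.1368  1.0898  4.9809]
ft_torque [0.1742 0.1375 0.1162]
width 0.1468
q1,q6 [ -3.13234092 -63.97390967]
```

Past 0.2 rad with no stop and only light torque: clockwise loosens it, so the thread is left-hand. I'll keep turning clockwise, with the lift matched to the thread.

play_rows:
  increments:
    - [0,0,-0.005,0.5]
    - [0,0,-0.005,0.5]
    - [0,0,-0.002,0.5]
    - [0,0,-0.002,0.5]
    - [0,0,-0.002,0.5]
    - [0,0,-0.002,0.5]
    - [0,0,-0.002,0.5]
    - [0,0,-0.002,0.5]
    - [0,0,-0.002,0.5]
    - [0,0,-0.002,0.5]
    - [0,0,-0.002,0.5]
    - [0,0,-0.002,0.5]
    - [0,0,-0.002,0.5]
    - [0,0,-0.002,0.5]
    - [0,0,0,0]

```text
time_s: 8.55
ee_pos: [0.5695, 0.0477, 0.1346]
tcp_rot: [179.9, 0.0, 115.9]
contact_force: [3.6, 2.1, 0.9]
width: 0.152
```

```bash
python3 st.py
```

```text
ee_pos [0.5695 0.0477 0.1346]
tcp_rot [1.798998e+02 1.320000e-02 1.158513e+02]
contact_force [3.5831 2.0883 0.8659]
ft_torque [ 0.2972 -0.6646 -0.0595]
width 0.1517
q1,q6 [ -3.1353185 -29.0021921]
```

play_rows:
  increments:
    - [0,0,-0.002,0.5]
    - [0,0,-0.002,0.5]
    - [0,0,-0.002,0.5]
    - [0,0,-0.002,0.5]
    - [0,0,-0.002,0.5]
    - [0,0,-0.002,0.5]
    - [0,0,-0.002,0.5]
    - [0,0,-0.002,0.5]
    - [0,0,-0.002,0.5]
    - [0,0,-0.002,0.5]
    - [0,0,-0.002,0.5]
    - [0,0,-0.002,0.5]
    - [0,0,-0.002,0.5]
    - [0,0,-0.002,0.5]
    - [0,0,-0.002,0.5]
    - [0,0,-0.002,0.5]
    - [0,0,0,0]

```text
time_s: 10.68
ee_pos: [0.5688, 0.0473, 0.1359]
tcp_rot: [-180.0, 0.0, 75.9]
contact_force: [-1.2, -0.4, 3.1]
width: 0.15
```

```bash
python3 st.py
```

```text
ee_pos [0.5688 0.0473 0.1359]
tcp_rot [-1.799925e+02  1.250000e-02  7.590220e+01]
contact_force [-1.2377 -0.4315  3.0599]
ft_torque [-0.0664 -0.0205  0.0101]
width 0.1502
q1,q6 [-3.15139035 10.95089126]
```

play_rows:
  increments:
    - [0,0,-0.002,0.5]
    - [0,0,-0.002,0.5]
    - [0,0,-0.002,0.5]
    - [0,0,-0.002,0.5]
    - [0,0,-0.002,0.5]
    - [0,0,-0.002,0.5]
    - [0,0,-0.002,0.5]
    - [0,0,-0.002,0.5]
    - [0,0,-0.002,0.5]
    - [0,0,-0.002,0.5]
    - [0,0,-0.002,0.5]
    - [0,0,-0.002,0.5]
    - [0,0,-0.002,0.5]
    - [0,0,-0.002,0.5]
    - [0,0,-0.002,0.5]
    - [0,0,-0.002,0.5]
    - [0,0,-0.002,0.5]
    - [0,0,-0.002,0.5]
    - [0,0,0,0]

```text
time_s: 13.05
ee_pos: [0.5683, 0.0474, 0.1367]
tcp_rot: [-180.0, 0.1, 30.9]
contact_force: [0.4, -0.3, 0.1]
width: 0.152
```

```bash
python3 st.py
```

```text
ee_pos [0.5683 0.0474 0.1367]
tcp_rot [-1.799627e+02  7.380000e-02  3.093950e+01]
contact_force [ 0.4292 -0.3357  0.1043]
ft_torque [-0.0162  0.0627 -0.0169]
width 0.1517
q1,q6 [-3.14701015 55.91784745]
```

play_rows:
  increments:
    - [0,0,-0.05,0.3]
    - [0,0,-0.05,0]
    - [0,0,0,0]

```text
time_s: 13.42
ee_pos: [0.5689, 0.0475, 0.1416]
tcp_rot: [180.0, -0.0, 29.4]
contact_force: [0.3, -0.8, 0.1]
width: 0.147
```

```bash
python3 st.py
```

```text
ee_pos [0.5689 0.0475 0.1416]
tcp_rot [ 1.799916e+02 -1.400000e-02  2.937740e+01]
contact_force [ 0.3204 -0.8128  0.1346]
ft_torque [0.0369 0.0279 0.0236]
width 0.1474
q1,q6 [-3.14338757 57.47903567]
```

play_rows:
  increments:
    - [0,0,-0.4,0]
    - [0,0,-0.8,0]
    - [0,0,-0.8,0]
    - [0,0,-0.4,0]
    - [-0.4,0.4,0,0]
    - [-0.75,0.78,0,0]
    - [-0.75,0.78,0,0]
    - [-0.75,0.78,0,0]
    - [-0.75,0.78,0,0]
    - [-0.75,0.78,0,0]
    - [-0.75,0.78,0,0]
    - [-0.75,0.78,0,0]
    - [-0.4,0.4,0,0]
    - [0,0,0,0]
    - [0,0,0,0]

```text
time_s: 15.3
ee_pos: [0.4807, -0.2887, 0.2372]
tcp_rot: [-180.0, -0.0, 29.4]
contact_force: [0.2, -0.1, 0.4]
width: 0.149
```

```bash
python3 st.py; python3 - <<'E'
from h import *
a,i=snap('wrist','w4.png'); b,_=snap('side','s4.png')
z=np.hstack([a[:,:,:],b[60:320,120:]]) if 0 else a
# predicted corners, for centre & yaw from top view
print([np.round(proj(i,[.4812,-.2889,.025]),1)])
cv2.imwrite('pics/w4.png',a)
E
```

```text
ee_pos [ 0.4807 -0.2887  0.2372]
tcp_rot [-1.799514e+02 -8.100000e-03  2.935850e+01]
contact_force [ 0.234  -0.0767  0.435 ]
ft_torque [-0.0213  0.0481  0.0144]
width 0.1486
q1,q6 [-39.06168488  21.57443813]
[array([256.6, 167.4])]
```

View pics/w4.png

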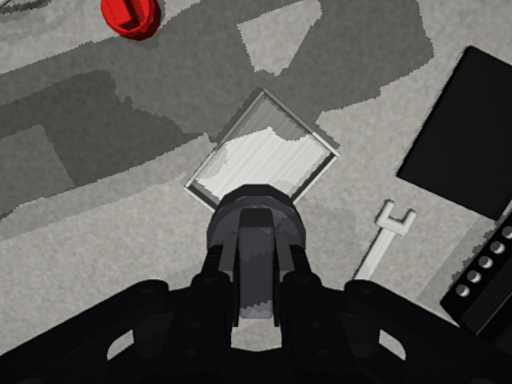

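The nut is held upright in the jaws. The tray's rim corners show at about (264,88), (185,185) and (339,155), with the fourth hidden behind the nut.

```bash
python3 - <<'E'
from h import *
from scipy.spatial.transform import Rotation as Ro
i=camera_info('wrist')
t,l,r=[onz(i,*p,.025) for p in ((264,88),(185,185),(339,155))]
print(np.linalg.norm(t-l),np.linalg.norm(t-r)); c=(l+r)/2; s=read_state()
print(c, Ro.from_euler('xyz',s['tcp_rot'],degrees=True).as_matrix().T@(c-s['ee_pos']))
E
```

```text
0.12401678459498566 0.09870115033624517
[ 0.48126669 -0.29394118  0.025     ] [-0.00253873  0.00510977  0.21234701]
```

play_rows:
  increments:
    - [-0.06,0.12,0.4,0]
    - [0,0,0.8,0]
    - [0,0,0.8,0]
    - [0,0,0.8,0]
    - [0,0,0.7,0]
    - [0,0,0.5,0]
    - [0,0,0.3,0]
    - [0,0,0.2,0]
    - [0,0,0,0]
    - [0,0,0,0]

```text
time_s: 16.65
ee_pos: [0.4815, -0.2952, 0.0583]
tcp_rot: [179.9, -0.0, 29.4]
contact_force: [-0.1, -0.0, -0.5]
width: 0.153
```

play_rows:
  increments:
    - [0,0,0.025,0]
    - [0,0,0.025,0]
    - [0,0,0.025,0]
    - [0,0,0.025,0]
    - [0,0,0,0]

```text
time_s: 17.27
ee_pos: [0.4808, -0.2947, 0.0532]
tcp_rot: [-180.0, 0.0, 29.4]
contact_force: [0.1, -0.1, 0.2]
width: 0.15
```

play_rows:
  increments:
    - [0,0,0.025,0]
    - [0,0,0,0]

```text
time_s: 17.52
ee_pos: [0.4809, -0.2947, 0.0523]
tcp_rot: [-180.0, 0.0, 29.4]
contact_force: [0.7, 0.1, -1.0]
width: 0.154
```

play_rows:
  increments:
    - [0,0,0.015,0]
    - [0,0,0,0]

```text
time_s: 17.77
ee_pos: [0.4809, -0.2947, 0.0517]
tcp_rot: [-180.0, 0.0, 29.4]
contact_force: [-0.5, -0.4, 0.2]
width: 0.148
```

play_rows:
  increments:
    - [0,0,0.015,0]
    - [0,0,0,0]

```text
time_s: 18.02
ee_pos: [0.4809, -0.2947, 0.0511]
tcp_rot: [-180.0, 0.0, 29.4]
contact_force: [-0.1, -1.4, -0.3]
width: 0.149
```

play_rows:
  increments:
    - [0,0,0.015,0]
    - [0,0,0,0]

```text
time_s: 18.27
ee_pos: [0.481, -0.2948, 0.051]
tcp_rot: [-180.0, 0.0, 29.4]
contact_force: [-1.2, 1.0, 5.0]
width: 0.146
```

play_rows:
  increments:
    - [0,0,0.015,0]
    - [0,0,0,0]

```text
time_s: 18.52
ee_pos: [0.481, -0.2948, 0.051]
tcp_rot: [-180.0, 0.0, 29.4]
contact_force: [-4.7, 3.0, 9.6]
width: 0.152
```

The nut is on the tray floor (9.6 N). I'll release partway, then rise.

play_rows:
  increments:
    - [0,0,-0.01,0]
    - [0,0,0,0]
    - [0,0,0,0]
    - [0,0,0,0]
    - [0,0,0,0]
  fingers: 0.45

```text
time_s: 19.15
ee_pos: [0.4809, -0.2948, 0.0503]
tcp_rot: [-180.0, 0.0, 29.4]
contact_force: [-1.0, -0.7, 0.2]
width: 0.453
```

play_rows:
  increments:
    - [0,0,-0.2,0]
    - [0,0,-0.4,0]
    - [0,0,-0.8,0]
    - [0,0,-0.8,0]
    - [0,0,-0.8,0]
    - [0,0,-0.8,0]
    - [0,0,-0.4,0]
    - [0.8,0,0,0]
    - [0.8,0,0,0]
    - [0,0,0,0]
    - [0,0,0,0]

```text
time_s: 20.52
ee_pos: [0.5361, -0.2634, 0.218]
tcp_rot: [-180.0, 0.1, 29.4]
contact_force: [0.2, -0.3, 0.4]
width: 0.45
```

```bash
python3 - <<'E'
from h import *
a,_=snap('wrist','w5.png'); b,_=snap('side','s5.png')
z=np.hstack([cv2.resize(a,(512,384)),cv2.resize(b[150:310,170:350],(284,252))]) if 0 else np.vstack([np.hstack([cv2.resize(a,(400,300)),cv2.resize(b,(400,300))]),np.hstack([cv2.resize(b[230:320,230:350],(400,300)),cv2.resize(b[145:235,210:330],(400,300))])])
cv2.imwrite('pics/z5.png',z)
E
```

```text
(no output)
```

View pics/z5.png

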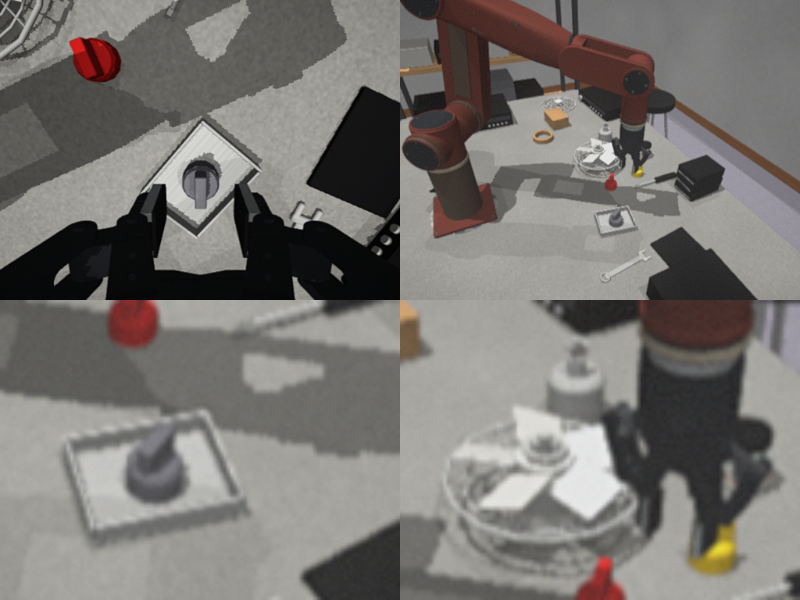

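The nut stands upright near the centre of the tray. The fan's shaft is bare, the gripper is clear, and the other things look unmoved.

```bash
python3 -c "
from rig import *
print(job_done())"
```

```text
the job is handed in; nothing more can be done
None
```

The grey nut is off the fan and standing upright near the centre of the steel tray, and the job is handed in at about 20.6 s.

- **Finding the thread's hand:** I gripped the bar and turned it clockwise in steps of 2 to 3 degrees. The torque stayed at or below about 0.12 N m past 0.2 rad with no stop, so the thread is left-hand and clockwise loosens it. It was never turned the tightening way.
- **Removing it:** I turned it about 133 degrees, lifting to match the thread. The measured forces were then near zero, and it came straight off.
- **Setting it down:** I lowered it in small steps until it touched the tray floor at about 10 N, then released it and backed away.

In the last wrist and side pictures the nut is upright in the tray, the fan's shaft is bare, and the gripper is open and touching nothing. The bystanders and the red and yellow look-alikes look unmoved. No check failed. The top and wrist cameras disagreed by about 5 mm on the nut and tray positions, and I used the wrist values.

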